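Load the pneumatic shaker and set its air valve

ROBOT

A 6-joint arm with a two-finger parallel gripper is mounted at the origin on a cart in front of the work surface, level with it; the furniture and walls round the work are solid. World frame = base frame: x ahead of the robot, y to its left, z up, the work surface at z = 0. Lengths are in m, angles in rad, forces in N, time in s.
With the tool pointing down it reaches from about 0.375 to 0.975 m from the base axis. Payload 3.8 kg.
Tool frame: the origin (TCP) lies at the very end of the fingers, on their centre line; the grasp point (between the pads) lies 19 mm behind it; z points along the fingers, y is the line along which they close (so a half turn about z gives the same grasp; the last joint's range is limited). The gripper opens to 85 mm and grips with 20 to 120 N. Pads are 22 mm wide; open, the fingers measure 114 mm over their backs; the gripper's body (76 mm by 85 mm) begins 54 mm behind the grasp point. The pads swing forward as they close: fully open they stand 13 mm farther back than shut.
Start: joints at [-1.214, 0.264, 1.604, -0, 1.274, -0.037], TCP at [0.259, -0.623, 0.231] pointing down, gripper open.
Joint ranges: [-2.63, 2.63], [-0.94, 2.18], [0.31, 2.57], [-1.31, 4.45], [0, 2.66], [-2.55, 2.55]. Speed limits (rad/s): [2.57, 2.57, 3.14, 3.14, 3.14, 3.14].

INTERFACE

Orientations are given as a rotation vector (axis times angle).
In Python, from workcell import bot gives the robot as it stands.
- The arm moves only by the shell command python3 -m creep 'ROWS' [FORCE]. ROWS is JSON, a list of rows, each a list of 5 numbers: the shift along the tool's x, y, z in units of 0.05 m (1.0 is 0.05 m), then the turn about the tool's z in units of 0.1 rad (1.0 is 0.1 rad), then the opening, from 0 (shut) to 1 (fully open). In form: [[tx, ty, tz, spin, hand], ...]. A call has 1 to 20 rows; each row shifts and turns the commanded pose from where the row before left it, along the tool's axes as they then stand; what a row does not reach is not made up. A row lasts 1/8 s, in which the tool goes at most 62.5 mm and 10.7 degrees, less where a joint would pass 70% of its speed; a pose out of reach is approached as far as the arm can. A call with a number of a shift or a turn outside -1 to 1 is refused whole. A call with a gripper value outside its range is refused whole. The fingers move at their own pace and stop on an object; FORCE is the grip in N (left out, the last holds). Time passes only in rows, so rows that do not move let the fingers close. It gives the time, the measured TCP pose, the force, the opening and the grip force at its end, in the units of the state.
- bot.read_state(): the state, without advancing time (a new reading comes with each control period).
- bot.read_camera(name): name is "scene" or "top" or "wrist"; returns a dict with "pixels" (384x512x3 uint8, red, green, blue), "vfov" (degrees; the focal length in pixels is half the picture's height over the tangent of half this angle, whatever the lens; pixels are square), "cx", "cy" (the principal point, pixels), "world_to_cam" (4x4, takes a point from world to camera coordinates). Camera axes: x right, y down, z forward; pixel columns grow to the right and rows downward; lengths in m; the calibration is good to about 2 mm. The wrist camera is an equidistant fisheye: a pixel r from the principal point sees the ray r / f radians off the axis. A picture is of the moment at which its call begins. There is no depth.
- bot.finish_job(): hands the job in; it is judged then, once.
Trained networks look in a picture, given as the dict that the camera call returned (one of the last four; its "shot" number tells which), for a name from the list of things; names that differ only in an ending like _2 or _b are one class to them, and where a whole thing is asked for, a point or a joint stands for the part that bears it (a point fixed in the world has none). Each returns a list of dicts, best first, with "score" (0 to 1); they miss things now and then, are a little off and sometimes report something else, mostly with a low value. They report only what shows in the picture. A call takes as long as a camera call. They do not tell look-alikes from the thing itself.
- bot.look_for(target, picture): "bbox" ([left, top, right, bottom] in pixels, round what is visible of it).
- bot.regions_of(target, picture): "mask" (384x512 bool, what is visible of it) and "bbox" ([left, top, right, bottom] in pixels, round what is visible of it).
The state is a dict: "time": time; "q": joint angles; "joint_vel": joint speeds; "joint_torque": joint torques, N m; "tool_pos": TCP position; "tcp_rot": TCP orientation; "wrist_force": force on the tool from outside, world axes, zero at the start; "torque": the same for the moment, N m; "width": opening from 0.0 (shut) to 1.0 (fully open); "grip_force": force on a finger pad.
Only numpy, scipy, OpenCV 4.12 (cv2) and the standard library are available. Lean on these libraries where they do the work, as an engineer would, in place of code of your own. Each camera call takes 0.05 s, during which the arm holds its last target. There are 200 camera calls.

TASK

Get the shaker ready to run: first turn its yellow air-valve handle fully shut. With the air shut, stand the white sample jar on the shaker's sprung pan and add one or both amber jars beside it, as many as it takes to bring the pan's black pointer into the green band of the gauge. Then open the valve until the handle's black pointer stands at the red set tab (do not shift the tab), leave every jar standing upright and let go; do not disturb the other things on the bench.

Things in the scene. Friction and masses are not known exactly. Their poses are not given: they have to be found in the camera images.
- valve_console: fixed grey wedge-shaped console 210 x 180 mm; origin under its centre, front (-x) to the robot. Its dial face slopes: the outward normal leans 28 degrees from vertical towards the front. A lamp bar (24 mm wide, across) on two posts hangs 190 mm above the handle and 35 mm behind it, in the way of an upright tool: grip the handle along the normal, tool tilted 28 degrees
- valve_grip (a point): middle of the yellow handle bar, on its turning axis, 50 mm out from the face. The bar is 84 mm long, 12 mm thick, 24 mm deep (38 to 62 mm out from the face; only an 18 mm thick stem under its middle). z points out along the turning axis (the face normal). The bar lies, square to z, in the direction of valve_pointer
- valve (a joint): opening angle of the valve handle, rad: 0 is fully shut (stop; pointer 45 degrees left of up the slope, seen from the front), growing clockwise, 1.57 fully open (45 degrees right of up the slope). It takes 0.12 N m to turn and stays where it is left
- valve_pointer (a point): tip of the handle's black pointer, 52 mm from the axis and 16 mm out from the face; turns with the handle
- set_tab (a joint): angle of the red set tab on the dial's rim, measured like the valve's angle (rad); stiff (0.3 N m): leave it where it is. The tab is 7 mm wide, from 55 to 71 mm from the axis, and stands 4 to 16 mm out from the face
- set_tab_point (a point): inner end of the red set tab, 52 mm from the turning axis and 16 mm out from the face: where the pointer tip must come
- shaker: white shaker housing 130 x 200 mm, 55 mm tall (fixed); origin under its centre, front is -x. Left of the pan (+y), 125 mm from the centre, stands a white gauge plate (36 mm wide, to 145 mm height) with a green band. Between shaker and valve console the stirrer's motor hangs 0.54 to 0.72 m above the bench, from 0.56 m ahead of the robot on: carry things across in front of it, close to the robot
- pan_top (a point): centre of the top of the sprung aluminium pan, 120 mm (x) by 200 mm (y), with a rim 4 mm high; 135 mm above the bench when empty; moves down with the pan. Axes as the shaker's. Room for three jars in a row along y at 66 mm spacing, the middle one in the centre
- pan (a joint): how far the pan has sunk, m: 0 empty, stop at 0.065; spring 120 N/m, that is 8.2 mm per 100 g. The green band is painted from 0.036 to 0.046
- sample_jar: white plastic jar with white cap, 60 mm diameter, 71 mm tall, 0.22 to 0.41 kg (filling differs from run to run; never enough alone); origin at the centre of its underside, z up
- ballast_1: amber glass jar with black cap, 52 mm diameter, 66 mm tall, 0.12 kg (sinks the pan 9.8 mm); origin at the centre of its underside, z up
- ballast_2: the other amber jar, exactly like the first
- spatula: thin spatula, 168 mm long and 10 mm thick, lying on the bench in front of the jars; leave alone
- red_bottle: bottle with red cap, 42 mm diameter, 80 mm tall, standing among the jars; not a load, leave it where it is
- buffer_bottle: bottle with blue cap, 42 mm diameter, 80 mm tall, behind the shaker; leave alone
- beaker: clear beaker, 70 mm diameter, 94 mm tall, right rear; leave alone
- tape_roll: tape roll, 100 mm diameter, 25 mm thick, lying at the right; leave alone
- marker: white marker pen with black cap, 130 mm long, lying behind the console; leave alone
Things that resemble listed ones, but are neither listed nor needed, are in the scene too. Leave any pink or purple look-alike of the ballast_1 alone.

How it is judged:
On the way, in this order (a step that is already met when the one before it is completed fails the run):
1. the valve is fully shut (within 0.06 rad) (value of joint valve below 0.06 rad), for 0.2 s.
2. with the valve still shut (within 0.1 rad), the sample jar stands on the pan and the pan's pointer rests in the green band (pan sunk 35 to 47 mm) (value of joint pan between 0.035 and 0.047 m and z of sample_jar in the frame of pan_top between -0.004 and 0.006 m and horizontal distance between sample_jar and pan_top below 0.1 m and angle between sample_jar's own z axis and vertical below 0.12 rad and value of joint valve below 0.1 rad and contact force between the fingers and anything else below 0.3 N), for 0.4 s.
3. the valve pointer stands at the red tab (within 5 mm, about 5.5 degrees) (distance between valve_pointer and set_tab_point below 0.005 m), for 0.2 s.
At the end, for the whole second after the job is handed in: The sample jar stands upright on the pan (7 degrees, 100 mm from its centre), the pan rests 35 to 47 mm down, pointer in the green band, both amber jars stand upright on pan or bench, jars at rest, and the valve pointer tip is within 5 mm of the red tab point (value of joint pan between 0.035 and 0.047 m and z of sample_jar in the frame of pan_top between -0.004 and 0.006 m and horizontal distance between sample_jar and pan_top below 0.1 m and angle between each of sample_jar, ballast_1, ballast_2's own z axis and vertical below 0.12 rad and distance between valve_pointer and set_tab_point below 0.005 m and linear speed of each of sample_jar, ballast_1, ballast_2 below 0.02 m/s); the robot touches nothing.
It fails at once if a jar is tipped over (more than 40 degrees) (angle between any of sample_jar, ballast_1, ballast_2's own z axis and vertical above 0.7 rad).
It fails at once if the red set tab is shifted (by more than 4 mm) (distance of set_tab_point from where it was at the start of the episode above 0.004 m).
It fails at once if a bystander is moved by more than 30 mm (distance of any of red_bottle, spatula, buffer_bottle, beaker, tape_roll, marker from where it was at the start of the episode above 0.03 m).
It also fails if it takes over 72 s, if anything falls off the work surface, if the arm or the gripper's body presses on something with over 40 N, if the wrist force passes 120 N, or if a joint passes its speed limit or range.

## Working session

There is one attempt and no reset: what is moved stays moved. The work goes in short steps, Python scripts to look and compute and a shell command to move; the robot and the scene stay as the last step left them, time stands still between calls to the robot, and variables do not carry over. Pictures are saved under pics/ and viewed, at most 10 in all, crops included, and the job is handed in when it is done.

```bash
ls; mkdir -p pics
cat > h.py <<'E'
import numpy as np, cv2
from workcell import bot
from scipy.spatial.transform import Rotation as R
def K(p):
    f=p["pixels"].shape[0]/2/np.tan(np.radians(p["vfov"])/2); return f,p["cx"],p["cy"]
def ray(p,u,v):
    f,cx,cy=K(p); T=np.array(p["world_to_cam"]); 
    d=np.array([(u-cx)/f,(v-cy)/f,1.0]); Rm=T[:3,:3]; o=-Rm.T@T[:3,3]; return o,Rm.T@d
def onz(p,u,v,z):
    o,d=ray(p,u,v); return o+d*(z-o[2])/d[2]
def proj(p,X):
    f,cx,cy=K(p); T=np.array(p["world_to_cam"]); c=T[:3,:3]@np.asarray(X,float)+T[:3,3]; return np.array([cx+f*c[0]/c[2],cy+f*c[1]/c[2]])
def tri(p1,a,p2,b):
    o1,d1=ray(p1,*a);o2,d2=ray(p2,*b); A=np.stack([d1,-d2],1); s=np.linalg.lstsq(A,o2-o1,rcond=None)[0]
    x=o1+s[0]*d1;y=o2+s[1]*d2; return (x+y)/2,np.linalg.norm(x-y)
def save(name,im,scale=1):
    cv2.imwrite('pics/'+name,cv2.resize(im,None,fx=scale,fy=scale,interpolation=cv2.INTER_CUBIC)[:,:,::-1])
E
python3 - <<'E'
from h import *
s=bot.read_camera("scene");t=bot.read_camera("top")
import pickle;pickle.dump((s,t),open('st.pkl','wb'))
save('s.png',s["pixels"],1.5);save('t.png',t["pixels"],1.5)
for n,p in(('s',s),('t',t)):
    print(n,K(p),ray(p,256,192)[0].round(2))
    for k in "valve_console valve_grip set_tab shaker pan sample_jar ballast_1 red_bottle".split():
        print(k,[([round(float(x)) for x in d["bbox"]],round(float(d["score"]),2)) for d in bot.look_for(k,p)])
print(bot.read_state())
E
```

```text
pics
s (np.float64(364.8060911977468), 252.13379912262596, 187.3032105199432) [0.15 0.77 1.09]
valve_console [([158, 181, 255, 304], 0.83)]
valve_grip [([205, 236, 235, 247], 0.79)]
set_tab [([263, 115, 278, 141], 0.58)]
shaker [([296, 128, 362, 178], 0.97), ([160, 182, 253, 308], 0.69)]
pan [([305, 129, 361, 161], 0.68)]
sample_jar [([276, 201, 294, 223], 0.54)]
ballast_1 [([198, 329, 217, 351], 0.74), ([258, 241, 276, 260], 0.72), ([163, 307, 186, 331], 0.6)]
red_bottle [([294, 186, 306, 206], 0.72)]
t (np.float64(364.3507197415397), 254.36778051919833, 199.52592221494038) [0.37 0.06 1.26]
valve_console [([98, 151, 206, 240], 0.76)]
valve_grip [([158, 197, 189, 218], 0.58)]
set_tab []
shaker [([312, 202, 396, 275], 0.59)]
pan [([319, 201, 398, 273], 0.65)]
sample_jar [([248, 229, 264, 249], 0.5), ([354, 168, 368, 183], 0.29)]
ballast_1 [([224, 229, 240, 247], 0.73), ([203, 238, 217, 257], 0.51), ([93, 243, 118, 258], 0.5), ([355, 166, 370, 186], 0.29)]
red_bottle [([311, 204, 394, 276], 0.39)]
{'time': 0.9, 'q': array([-1.21390122e+00,  2.63902273e-01,  1.60397893e+00,  2.65779444e-06,
        1.27370817e+00, -3.69238580e-02]), 'joint_vel': array([-4.73500310e-04,  1.09188653e-03, -1.92429688e-05,  9.08882796e-04,
       -1.98543204e-03, -4.04512810e-04]), 'joint_torque': array([-9.80732111e-04, -5.15050650e+01, -3.67728031e+01, -1.72505993e-04,
        7.71424748e-04, -1.64935483e-05]), 'tool_pos': array([ 0.25899475, -0.62333819,  0.23128958]), 'tcp_rot': array([3.08088162e+00, 6.14617776e-01, 4.76237401e-06]), 'wrist_force': array([-0.93258516,  0.55199161, -1.34940529]), 'torque': array([0.00964789, 0.03646005, 0.0103749 ]), 'grip_force': 0.0, 'width': 0.9994774129741741}
```

View pics/s.png

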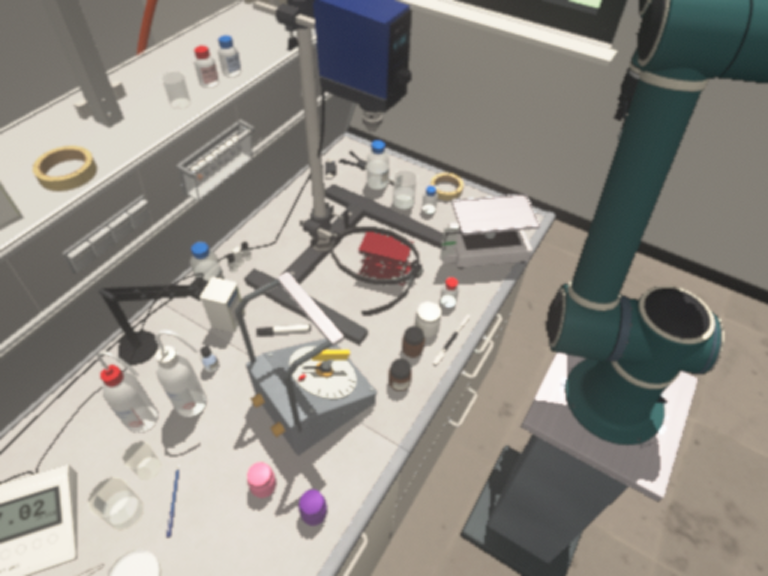

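View pics/t.png

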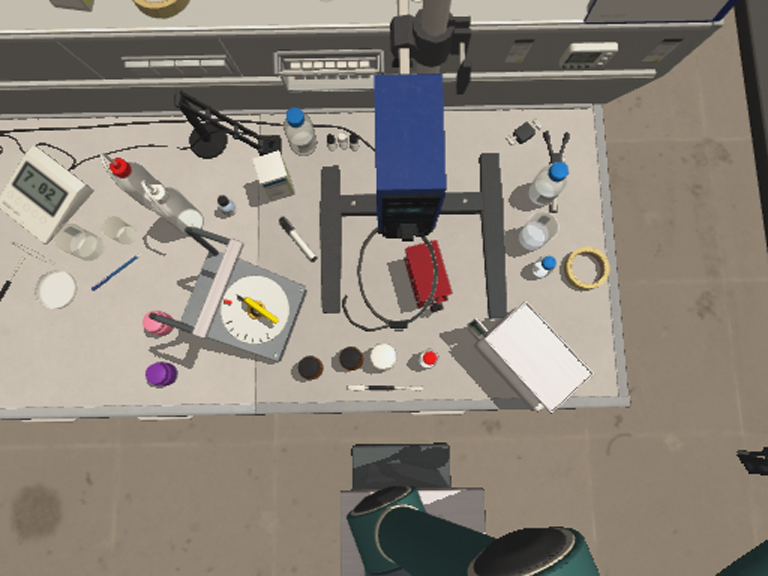

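The scene view shows the console, tilted lamp bar and jars. In the top view (1.5x pixels) the ambers with black caps are at (310,368) and (350,357). The sample jar is at (383,356), the red bottle at (430,358), the shaker at (535,355) and the console at (245,300). The look-alikes, pink (157,322) and purple (160,374), stay where they are. Next is one enlarged crop to confirm.

Run:
```python
from h import *
import pickle
s,t=pickle.load(open('st.pkl','rb'))
def crop(p,l,tp,w,h,sc): return cv2.resize(p["pixels"][tp:tp+h,l:l+w],None,fx=sc,fy=sc,interpolation=cv2.INTER_CUBIC)
a=crop(t,110,150,100,75,4); b=crop(s,160,175,100,75,4)
c=crop(t,190,195,100,75,4); d=crop(t,305,195,100,75,4)
save('c.png',np.vstack([np.hstack([a,b]),np.hstack([c,d])]))
```

```text
(no output)
```

View pics/c.png

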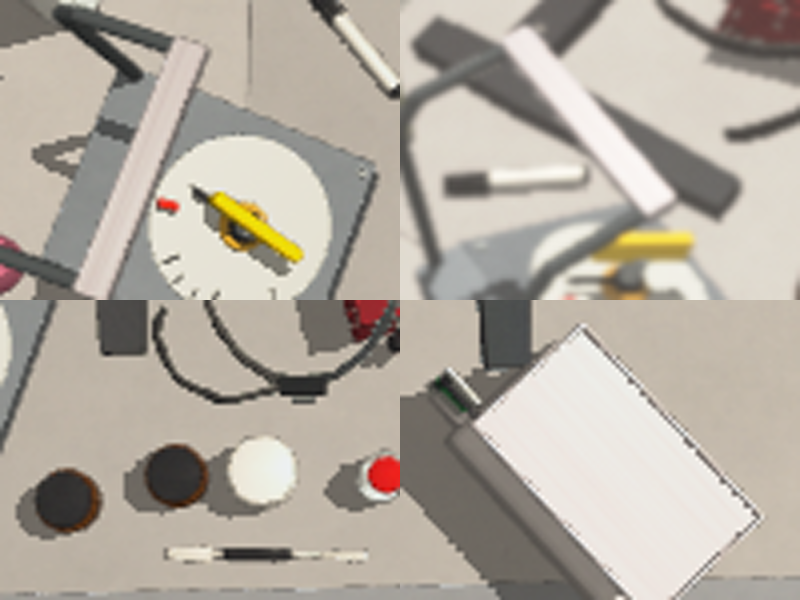

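The crop confirms the amber pair with black caps, the sample jar, the pan corners, the handle pointer (158,197 in the top view) and the tab (151.5,201.5).

```bash
cat >> h.py <<'E'
def dialframe(psi):
    c=np.array([np.cos(psi),np.sin(psi),0]);e=np.array([-np.sin(psi),np.cos(psi),0]);z=np.array([0,0,1.])
    a=np.radians(28); return np.cos(a)*z-np.sin(a)*c, np.cos(a)*c+np.sin(a)*z, e
def ddir(psi,th):
    n,u,e=dialframe(psi); a=np.pi/4-th; return u*np.cos(a)+e*np.sin(a)
def blob(p,lo,hi,roi=None):
    hsv=cv2.cvtColor(p["pixels"],cv2.COLOR_RGB2HSV); m=cv2.inRange(hsv,lo,hi)
    if roi: k=np.zeros_like(m); l,t,r,b=roi; k[t:b,l:r]=1; m*=k
    return m
E
cat > m.py <<'E'
from h import *
import pickle
from scipy.optimize import least_squares
s,t=pickle.load(open('st.pkl','rb'))
from scipy.spatial import ConvexHull
def sil(p,g,psi,th):
    n,u,e=dialframe(psi);d=ddir(psi,th);w=np.cross(n,d)
    P=np.array([proj(p,g+d*.042*i+w*.006*j+n*.012*k) for i in(-1,1) for j in(-1,1) for k in(-1,1)])
    return P
ys=blob(s,(22,110,120),(35,255,255),(195,225,245,255));yt=blob(t,(22,110,120),(35,255,255),(150,185,200,225))
def bb(m):
    v,u=np.nonzero(m);return u.min(),v.min(),u.max()+1,v.max()+1,len(u)
print('yellow s',bb(ys),'t',bb(yt))
for p,m,r in((t,'t',(140,190,165,212)),(s,'s',(185,235,215,262))):
    mm=blob(p,(0,120,90),(9,255,255),r)|blob(p,(170,120,90),(180,255,255),r); v,u=np.nonzero(mm); print('red',m,u.mean()+.5,v.mean()+.5,len(u)); 
    if m=='t': tr=np.array([u.mean()+.5,v.mean()+.5])
    else: sr=np.array([u.mean()+.5,v.mean()+.5])
yv,yu=np.nonzero(yt); 
def feats(p,m):
    v,u=np.nonzero(m);P=np.stack([u+.5,v+.5],1);return P
def silmask(p,g,psi,th,S=4):
    h=cv2.convexHull(sil(p,g,psi,th).astype(np.float32))
    M=np.zeros((384*S//1,512*S),np.uint8);cv2.fillPoly(M,[np.int32(h*S)],1);v,u=np.nonzero(M);return np.stack([u/S,v/S],1)
def mom(P):
    C=np.cov(P.T); return np.r_[P.mean(0),np.sqrt(C[0,0])*1.7,np.sqrt(C[1,1])*1.7,C[0,1]/np.sqrt(C[0,0]*C[1,1])*10*0.3]
ft=mom(feats(t,yt));fs=mom(feats(s,ys))
def res(q):
    g=q[:3];psi,th,tab=q[3:]
    n,u,e=dialframe(psi)
    tp=g-.040*n+.063*ddir(psi,tab)
    r=[mom(silmask(t,g,psi,th))-ft,mom(silmask(s,g,psi,th))-fs,proj(t,tp)-tr,proj(s,tp)-sr,
       proj(t,g-.034*n+.052*ddir(psi,th))-np.array([158.2,197.2])]
    return np.concatenate(r)
g0,_=tri(t,ft[:2],s,fs[:2]);print('tri',g0,_)
best=None
for psi0 in (.7,.9,1.1,1.3,):
    r=least_squares(res,np.r_[g0,psi0,1.2,.8],diff_step=1e-3,x_scale=[.01,.01,.01,.1,.1,.1],loss='soft_l1')
    if best is None or r.cost<best.cost:best=r
print('cost',best.cost,'fit',best.x.round(4),res(best.x).round(2))
def jar(name,lo,hi,roi,z):
    m=blob(t,lo,hi,roi);n,l,st,c=cv2.connectedComponentsWithStats(m);
    i=1+st[1:,4].argmax(); x,y,w,h,_=st[i]; print(name,[x,y,w,h],onz(t,x+w/2,y+h/2,z).round(4))
jar('samp',(0,0,215),(180,45,255),(240,222,270,255),.071)
jar('b_right',(0,0,0),(180,255,75),(224,228,243,248),.066)
jar('b_left',(0,0,0),(180,255,75),(197,235,216,256),.066)
jar('red',(0,150,120),(9,255,255),(275,228,300,250),.080)
print('spat',onz(t,232,258.5,.01),onz(t,282,258.5,.01))
cs=[onz(t,u,v,.139) for u,v in((350.5,201.75),(395.5,249.25),(322.5,226.25))]
print('pan centre',(cs[1]+cs[2])/2,'short',cs[0]-cs[2],'long',cs[0]-cs[1],[np.linalg.norm(cs[0]-c) for c in cs])
d=cs[0]-cs[1];print('yaw',np.degrees(np.arctan2(-d[0],d[1])), np.degrees(np.arctan2(*(cs[0]-cs[2])[[1,0]])))
E
python3 m.py
```

```text
yellow s (np.int64(209), np.int64(233), np.int64(233), np.int64(240), 131) t (np.int64(162), np.int64(198), np.int64(186), np.int64(216), 111)
red t 151.91666666666666 201.16666666666666 12
red s 201.5 251.5 7
tri [0.53780883 0.30789415 0.13091936] 0.0011211721554853808
cost 2.4025646255188637 fit [0.5376 0.3083 0.1292 1.1389 0.9463 0.6296] [-0.13  0.13  0.91  0.09 -0.04 -0.49  0.22  2.01  0.99  0.39  0.43 -0.2
  0.26 -0.06  0.19  0.14]
samp [np.int32(248), np.int32(229), np.int32(16), np.int32(17)] [0.4413 0.0539 0.071 ]
b_right [np.int32(226), np.int32(232), np.int32(16), np.int32(15)] [0.4365 0.1257 0.066 ]
b_left [np.int32(199), np.int32(238), np.int32(15), np.int32(15)] [0.4188 0.2154 0.066 ]
red [np.int32(282), np.int32(234), np.int32(9), np.int32(9)] [ 0.4357 -0.0444  0.08  ]
spat [0.37561541 0.13628176 0.01      ] [ 0.37235778 -0.03298904  0.01      ]
pan centre [ 0.43062729 -0.26071915  0.139     ] short [ 0.07462357 -0.09090663  0.        ] long [0.14905788 0.12797405 0.        ] [np.float64(0.0), np.float64(0.19645765050989566), np.float64(0.11761246471253153)]
yaw -49.35216887972802 -50.61806248326051
```

```bash
cat >> h.py <<'E'
G=np.array([.5376,.3083,.1292]);PSI=1.139
def push(adeg,r,off,dz=-.010):   # a: bar angle left of upslope; off>0: tool on the front-left side of front end
    n,u,e=dialframe(PSI);a=np.radians(adeg);d=u*np.cos(a)+e*np.sin(a);w=e*np.cos(a)-u*np.sin(a)
    return G-r*d+off*w+np.array([0,0,dz])
def togo(targets,pos=None,rot=None):
    """targets: list of (xyz, yaw of tool y in world deg or None) -> cumulative tool-axis units"""
    st=bot.read_state();p=st["tool_pos"] if pos is None else pos;Rm=R.from_rotvec(st["tcp_rot"]).as_matrix()
    ya=np.degrees(np.arctan2(Rm[1,1],Rm[0,1]));print('at',p.round(4),'yaw_y',ya.round(1),'q6',st["q"][5].round(2))
    for x,y in targets:
        dp=Rm.T@(np.asarray(x)-p)/.05; sp=0
        if y is not None:
            dy=(y-ya+90)%180-90; sp=-np.radians(dy)*10  # tool z is down
            ya+=dy; Rm=Rm@R.from_rotvec([0,0,-np.radians(dy)]).as_matrix()
        print(np.asarray(x).round(3),'units',dp.round(2),'then spin',round(sp,2)); p=np.asarray(x)
E
python3 - <<'E'
from h import *
for a in(-9.2,0,15,30,45): 
    n,u,e=dialframe(PSI);w=e*np.cos(np.radians(a))-u*np.sin(np.radians(a)); print(a,push(a,.038,.0205),np.degrees(np.arctan2(w[1],w[0])))
P=push(-9.2,.038,.034)
togo([((.42,-.25,.30),None),((.43,.05,.30),None),((.42,.20,.27),None),(P+[0,0,.08],-45),(P,None)])
E
```

```text
-9.2 [0.50105336 0.29185939 0.10312829] 147.121415251249
0 [0.50493997 0.28640686 0.10136008] 155.2598928654008
15 [0.51302467 0.27878207 0.09947704] 168.57047983828465
30 [0.52278414 0.27316888 0.09893809] -177.72898305699673
45 [0.53355328 0.26994982 0.09977996] -163.29729049052472
at [ 0.259  -0.6233  0.2313] yaw_y -67.4 q6 -0.04
[ 0.42 -0.25  0.3 ] units [ 5.84 -5.66 -1.37] then spin 0
[0.43 0.05 0.3 ] units [ 2.49 -5.46 -0.  ] then spin 0
[0.42 0.2  0.27] units [ 0.97 -2.85  0.6 ] then spin 0
[0.49  0.299 0.184] units [ 2.05 -1.3   1.72] then spin -3.92
[0.49  0.299 0.104] units [-0.  -0.   1.6] then spin 0
```

```bash
python3 -m creep '[[0.83,-0.81,-0.2,0,0],[0.83,-0.81,-0.2,0,0],[0.83,-0.81,-0.2,0,0],[0.83,-0.81,-0.2,0,0],[0.83,-0.81,-0.2,0,0],[0.83,-0.81,-0.2,0,0],[0.84,-0.81,-0.2,0,0],[0.41,-0.91,0,0,0],[0.41,-0.91,0,0,0],[0.41,-0.91,0,0,0],[0.41,-0.91,0,0,0],[0.41,-0.91,0,0,0],[0.41,-0.91,0,0,0],[0.32,-0.95,0.2,0,0],[0.32,-0.95,0.2,0,0],[0.32,-0.95,0.2,0,0]]' && python3 -m creep '[[0,0,0,-1,0],[0,0,0,-1,0],[0,0,0,-1,0],[0,0,0,-1,0],[0,0,0,-1,0],[0,0,0,-1,0],[0,0,0,-1,0],[0,0,0,-1,0],[0,0,0,0,0]]'
python3 - <<'E'
from h import *
P=push(-9.2,.038,.034)
togo([(P+[0,0,.07],None),(P,None)])
E
```

```text
time: 2.9
tool_pos: [0.4172, 0.2011, 0.2714]
tcp_rot: [-3.081, -0.615, -0.002]
wrist_force: [-0.5, 0.4, -0.4]
width: 0.001
grip_force: 0.0
time: 4.03
tool_pos: [0.4174, 0.1994, 0.2714]
tcp_rot: [2.599, 1.764, 0.001]
wrist_force: [0.4, 0.3, 0.3]
width: -0.002
grip_force: 0.0
at [0.4174 0.1994 0.2714] yaw_y -21.7 q6 0.77
[0.49  0.299 0.174] units [2.39 0.61 1.95] then spin 0
[0.49  0.299 0.104] units [-0.  -0.   1.4] then spin 0
```

```bash
python3 -m creep '[[0.8,0.2,0.65,0,0],[0.8,0.2,0.65,0,0],[0.79,0.2,0.65,0,0],[0,0,0,0,0]]'
python3 - <<'E'
from h import *
w=bot.read_camera("wrist");s=bot.read_camera("scene");t=bot.read_camera("top")
a=cv2.resize(w["pixels"],(400,300));b=cv2.resize(s["pixels"][150:300,130:330],(400,300));c=cv2.resize(t["pixels"][150:260,110:257],(400,300))
save('w1.png',np.vstack([np.hstack([a,b]),np.hstack([c,c*0])]))
P=push(-9.2,.038,.034);togo([(P,None)])
E
```

```text
time: 4.53
tool_pos: [0.4882, 0.3, 0.1695]
tcp_rot: [-2.598, -1.765, 0.011]
wrist_force: [-0.8, -0.7, 0.0]
width: 0.004
grip_force: 0.0
at [0.4893 0.2992 0.1744] yaw_y -21.6 q6 0.88
[0.49  0.299 0.104] units [0.   0.01 1.41] then spin 0
```

View pics/w1.png

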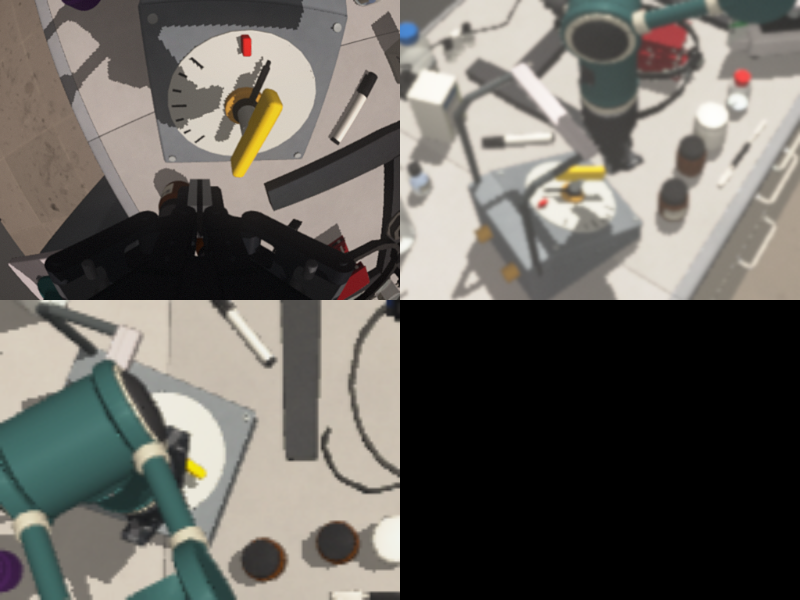

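Run:
```python
from h import *
P=push(-9.2,.038,.034)
st=bot.read_state();print(st["tool_pos"],st["wrist_force"])
A=np.linspace(-9.2,45,9);Y=np.linspace(-21.6,16.7,9)
togo([(P,None)]+[(push(a,.038,.021),y) for a,y in zip(A,Y)])
```

```text
[0.48927521 0.29923218 0.17439725] [ 0.19142119 -0.71135323 -0.12094906]
at [0.4893 0.2992 0.1744] yaw_y -21.6 q6 0.88
[0.49  0.299 0.104] units [0.   0.01 1.41] then spin 0
[0.501 0.292 0.103] units [-0.05  0.25  0.02] then spin -0.01
[0.503 0.288 0.102] units [-0.06  0.08  0.03] then spin -0.84
[0.507 0.284 0.101] units [-0.05  0.08  0.02] then spin -0.84
[0.51  0.281 0.1  ] units [-0.05  0.09  0.02] then spin -0.84
[0.514 0.278 0.099] units [-0.05  0.09  0.01] then spin -0.84
[0.519 0.275 0.099] units [-0.05  0.09  0.01] then spin -0.84
[0.523 0.273 0.099] units [-0.05  0.09  0.  ] then spin -0.84
[0.528 0.271 0.099] units [-0.05  0.09 -0.  ] then spin -0.84
[0.533 0.27  0.1  ] units [-0.04  0.09 -0.01] then spin -0.84
```

```bash
python3 -m creep '[[0,0,0.7,0,0],[0,0,0.7,0,0],[0,0,0,0,0]]'
```

```text
time: 5.05
tool_pos: [0.4873, 0.2977, 0.1028]
tcp_rot: [-2.599, -1.764, 0.006]
wrist_force: [-0.6, -0.1, 0.2]
width: -0.001
grip_force: 0.0
```

```bash
python3 -m creep '[[-0.03,0.25,0.01,0,0],[-0.06,0.08,0.03,-0.84,0],[-0.05,0.08,0.02,-0.84,0],[-0.05,0.09,0.02,-0.84,0],[-0.05,0.09,0.01,-0.84,0],[-0.05,0.09,0.01,-0.84,0],[-0.05,0.09,0,-0.84,0],[-0.05,0.09,0,-0.84,0]]'
python3 - <<'E'
from h import *
s=bot.read_camera("scene");w=bot.read_camera("wrist")
a=cv2.resize(w["pixels"],(400,300));b=cv2.resize(s["pixels"][210:270,180:260],(400,300))
save('w2.png',np.hstack([a,b]))
togo([(push(45,.038,.021),16.7),(push(47,.038,.021),None)])
E
```

```text
time: 6.05
tool_pos: [0.528, 0.273, 0.1017]
tcp_rot: [-1.972, -2.444, -0.002]
wrist_force: [-7.6, 2.1, 2.7]
width: 0.004
grip_force: 3.3
at [0.5288 0.2727 0.1017] yaw_y 12.1 q6 0.22
[0.533 0.27  0.1  ] units [-0.07  0.07  0.04] then spin -0.8
[0.535 0.27  0.1  ] units [-0.01  0.03 -0.  ] then spin 0
```

View pics/w2.png

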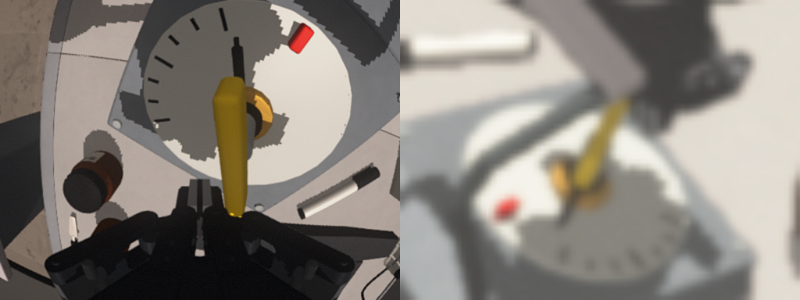

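The left view shows the pointer (238,45) swung past the red tab (302,38). It's still being pushed smoothly, so I continue to the stop.

```bash
python3 -m creep '[[-0.06,0.07,0.02,-0.8,0],[-0.02,0.05,0,0,0],[0,0.03,0,0,0],[0,0,0,0,0]]'; python3 -m creep '[[0,0.04,0,0,0],[0,0,0,0,0]]'
```

```text
time: 6.65
tool_pos: [0.5342, 0.27, 0.1002]
tcp_rot: [-1.875, -2.517, 0.004]
wrist_force: [-11.2, -1.4, 6.3]
width: 0.002
grip_force: 5.5
time: 6.9
tool_pos: [0.5344, 0.2701, 0.1001]
tcp_rot: [-1.873, -2.515, 0.009]
wrist_force: [-17.7, -2.0, 9.9]
width: -0.001
grip_force: 8.1
```

The arm is at the stop: the force rises and the tool no longer moves. Back off and head for the sample jar.

```bash
python3 -m creep '[[0,-0.4,0,0,0],[0,0,-0.7,0,0],[0,0,-0.7,0,0]]'
python3 - <<'E'
from h import *
s=bot.read_state()["tool_pos"]
togo([(s+[-.05,-.10,.0],None),((.4413,.0539,.20),-50)])
E
```

```text
time: 7.28
tool_pos: [0.5203, 0.265, 0.1713]
tcp_rot: [1.875, 2.518, 0.005]
wrist_force: [0.0, 0.4, 0.5]
width: -0.0
grip_force: 0.0
at [0.5203 0.265  0.1713] yaw_y 16.6 q6 0.14
[0.47  0.165 0.171] units [-1.63 -1.53 -0.01] then spin 0
[0.441 0.054 0.2  ] units [-1.96 -1.19 -0.58] then spin 11.63
```

```bash
python3 -m creep '[[-0.82,-0.77,0,0,0],[-0.82,-0.77,0,0,0],[-0.65,-0.4,-0.19,0,0.85],[-0.65,-0.4,-0.19,0,0.85],[-0.65,-0.4,-0.19,0,0.85],[0,0,0,1,0.85],[0,0,0,1,0.85],[0,0,0,1,0.85],[0,0,0,1,0.85],[0,0,0,1,0.85],[0,0,0,1,0.85],[0,0,0,1,0.85],[0,0,0,1,0.85],[0,0,0,1,0.85],[0,0,0,1,0.85],[0,0,0,1,0.85],[0,0,0,0.63,0.85],[0,0,0,0,0.85]]' 60
python3 - <<'E'
from h import *
t=bot.read_camera("top");w=bot.read_camera("wrist")
a=t["pixels"][165:240,110:210];save('w3.png',np.hstack([cv2.resize(w["pixels"],(400,300)),cv2.resize(a,(400,300),interpolation=cv2.INTER_CUBIC)]))
togo([((.4413,.0539,.035),-50)])
yt=blob(t,(22,110,120),(35,255,255),(150,185,200,225));v,u=np.nonzero(yt)
L=cv2.fitLine(np.stack([u,v],1).astype(np.float32),cv2.DIST_L2,0,.01,.01).ravel()
n,U,e=dialframe(PSI)
for th in(0,.05,.1,.2):
    d=ddir(PSI,th);q=proj(t,G+.012*n+.04*d)-proj(t,G+.012*n-.04*d);print(th,np.degrees(np.arctan2(q[1],q[0]))%180)
print('obs',np.degrees(np.arctan2(L[1],L[0]))%180,len(u),u.min(),u.max())
E
```

```text
time: 9.52
tool_pos: [0.4407, 0.0535, 0.199]
tcp_rot: [2.95, 1.075, 0.007]
wrist_force: [-0.0, -0.7, -0.5]
width: 0.847
grip_force: 0.0
at [0.4402 0.0536 0.1981] yaw_y -49.9 q6 0.94
[0.441 0.054 0.035] units [0.01 0.   3.26] then spin 0.01
0 159.75315399188696
0.05 162.5888580440027
0.1 165.42932922090523
0.2 171.12553522107217
obs 156.8364 125 161 186
```

View pics/w3.png

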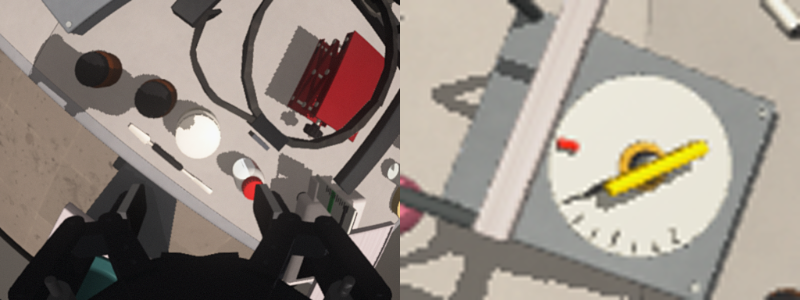

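The top crop shows the handle at the shut end, with its pointer (575,200) beside the last tick. The wrist view shows the sample jar at (197,135). I'll cross-check the jar positions with the wrist calibration.

```bash
cat >> h.py <<'E'
def fproj(p,X):
    f,cx,cy=K(p);T=np.array(p["world_to_cam"]);c=T[:3,:3]@np.asarray(X,float)+T[:3,3]
    r=np.hypot(c[0],c[1]);th=np.arctan2(r,c[2]);return np.array([cx+f*th*c[0]/r,cy+f*th*c[1]/r])
def fonz(p,u,v,z):
    f,cx,cy=K(p);T=np.array(p["world_to_cam"]);a=np.array([u-cx,v-cy])/f;th=np.hypot(*a)
    d=T[:3,:3].T@np.r_[np.sin(th)*a/th,np.cos(th)];o=-T[:3,:3].T@T[:3,3];return o+d*(z-o[2])/d[2]
E
python3 - <<'E'
from h import *
w=bot.read_camera("wrist")
for n,X in(('s',(.4413,.0539,.071)),('b1',(.4365,.1257,.066)),('b2',(.4188,.2154,.066))): print(n,fproj(w,X).round(1))
for k in('sample_jar','ballast_1'):
    for d in bot.look_for(k,w): print(k,[round(float(x)) for x in d["bbox"]],round(d["score"],2))
m=blob(w,(0,0,205),(180,50,255),(215,130,300,210));n,l,st,c=cv2.connectedComponentsWithStats(m);i=1+st[1:,4].argmax();print(st[i],fonz(w,st[i][0]+st[i][2]/2,st[i][1]+st[i][3]/2,.065))
m=blob(w,(0,0,0),(180,255,60),(165,95,232,150));n,l,st,c=cv2.connectedComponentsWithStats(m);i=1+st[1:,4].argmax();print(st[i],fonz(w,st[i][0]+st[i][2]/2,st[i][1]+st[i][3]/2,.06))
E
```

```text
s [255.9 179.1]
b1 [194.1 134.2]
b2 [114.8  93.2]
ballast_1 [172, 97, 228, 151] 0.98
ballast_1 [96, 65, 158, 112] 0.6
[ 215  137   85   73 4009] [0.4453309  0.05525015 0.065     ]
[ 173  102   53   48 1887] [0.44469911 0.12692594 0.06      ]
```

```bash
python3 -m creep '[[0.02,0,0.82,0,0.85],[0,0,0.82,0,0.85],[0,0,0.82,0,0.85],[0,0,0.75,0,0.85],[0,0,0,0,0.6],[0,0,0,0,0.6],[0,0,0,0,0.6],[0,0,0,0,0.6]]' 50 && python3 -m creep '[[0,0,-0.6,0,0.6],[0,0,-0.8,0,0.6],[0,0,0,0,0.6],[0,0,0,0,0.6]]'
python3 - <<'E'
from h import *
for i in range(4):
    bot.read_camera("wrist"); s=bot.read_state(); print(s["wrist_force"].round(2))
Y=np.array([np.sin(np.radians(50)),np.cos(np.radians(50)),0])
C=np.array([.4306,-.2607,0])
togo([((.44,.05,.28),None),((.41,-.12,.28),None),(C+[0,0,.28],None),(C+[0,0,.19],None)])
E
```

```text
time: 10.78
tool_pos: [0.441, 0.0547, 0.0371]
tcp_rot: [2.951, 1.075, 0.004]
wrist_force: [-0.4, -0.8, -2.6]
width: 0.688
grip_force: 54.6
time: 11.28
tool_pos: [0.4396, 0.0546, 0.1057]
tcp_rot: [2.952, 1.076, 0.0]
wrist_force: [0.2, 0.3, -2.8]
width: 0.692
grip_force: 55.2
[ 0.23  0.63 -2.72]
[-0.62 -0.39 -3.  ]
[-0.13  1.09 -4.35]
[-0.6  -0.19 -2.61]
at [0.4385 0.0545 0.1043] yaw_y -50.0 q6 0.94
[0.44 0.05 0.28] units [-0.04  0.08 -3.51] then spin 0
[ 0.41 -0.12  0.28] units [-2.65  2.22  0.  ] then spin 0
[ 0.431 -0.261  0.28 ] units [-1.49  2.42 -0.  ] then spin 0
[ 0.431 -0.261  0.19 ] units [0.  0.  1.8] then spin 0
```

```bash
python3 -m creep '[[0,0,-0.9,0,0.6],[0,0,-0.9,0,0.6],[0,0,-0.9,0,0.6],[-0.4,0.4,-0.8,0,0.6],[-0.75,0.61,0,0,0.6],[-0.75,0.61,0,0,0.6],[-0.75,0.61,0,0,0.6],[-0.5,0.7,0,0,0.6],[-0.5,0.7,0,0,0.6],[-0.53,0.7,0,0,0.6],[0,0.4,0,0,0.6],[0,0,0,0,0.6]]'
python3 - <<'E'
from h import *
f=[]
for i in range(6):
    t=bot.read_camera("top"); f.append(bot.read_state()["wrist_force"])
print(np.mean(f,0).round(2),np.std(f,0).round(2))
s=bot.read_camera("scene");w=bot.read_camera("wrist")
save('w4.png',np.hstack([cv2.resize(w["pixels"],(400,300)),cv2.resize(s["pixels"][100:200,270:403],(400,300),interpolation=cv2.INTER_CUBIC)]))
C=np.array([.4306,-.2607,0]);togo([(C+[0,0,.185],-50)])
E
```

```text
time: 12.98
tool_pos: [0.4318, -0.2618, 0.2792]
tcp_rot: [-2.95, -1.072, 0.003]
wrist_force: [-0.5, 0.7, -2.3]
width: 0.691
grip_force: 55.5
[ 0.05 -0.13 -2.27] [0.35 0.26 0.53]
at [ 0.4319 -0.2603  0.2809] yaw_y -49.9 q6 0.28
[ 0.431 -0.261  0.185] units [-0.03 -0.01  1.92] then spin 0.02
```

View pics/w4.png

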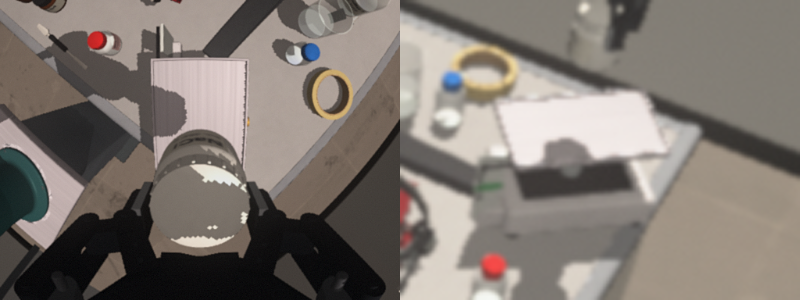

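```bash
python3 -m creep '[[-0.03,0,0.6,0,0.6],[0,0,0.65,0,0.6],[0,0,0.6,0,0.6],[0,0,0.2,0,0.6],[0,0,0.1,0,0.6],[0,0,0.1,0,0.6],[0,0,0.1,0,0.6],[0,0,0,0,0.6],[0,0,0,0,0.6]]'
python3 - <<'E'
from h import *
f=[]
for i in range(4):
    bot.read_camera("top"); f.append(bot.read_state()["wrist_force"])
print(np.mean(f,0).round(2),bot.read_state()["tool_pos"])
E
```

```text
time: 14.5
tool_pos: [0.431, -0.2621, 0.1637]
tcp_rot: [2.951, 1.075, 0.0]
wrist_force: [-0.6, -0.3, -2.6]
width: 0.687
grip_force: 55.7
[ 0.12 -0.53 -2.12] [ 0.43104581 -0.26202872  0.16355304]
```

```bash
python3 -m creep '[[0,0,0.1,0,0.6],[0,0,0.1,0,0.6],[0,0,0.1,0,0.6],[0,0,0,0,0.6],[0,0,0,0,0.6]]'
python3 - <<'E'
from h import *
f=[]
for i in range(4):
    bot.read_camera("top"); f.append(bot.read_state()["wrist_force"])
print(np.mean(f,0).round(2),bot.read_state()["tool_pos"])
E
```

```text
time: 15.32
tool_pos: [0.4308, -0.2618, 0.1483]
tcp_rot: [-2.951, -1.075, 0.0]
wrist_force: [0.1, -0.1, 0.0]
width: 0.689
grip_force: 55.7
[ 0.39 -0.22 -0.9 ] [ 0.43078224 -0.2618409   0.14835471]
```

```bash
python3 -m creep '[[0,0,0.06,0,0.69],[0,0,0,0,0.72],[0,0,0,0,0.76],[0,0,0,0,0.85],[0,0,0,0,0.9],[0,0,-0.6,0,0.9],[0,0,-1,0,0.9],[0,0,-1,0,0.9],[0,0,-0.5,0,0.9],[0.7,-0.9,0,0,0.9],[0.7,-0.9,0,0,0.9],[0.7,-0.9,0,0,0.9],[0.7,-0.9,0,0,0.9],[0.8,-0.7,0.2,0,0.72],[0.8,-0.7,0.2,0,0.72],[0,0,0,0,0.72]]'
python3 - <<'E'
from h import *
import pickle
s=bot.read_camera("scene");t=bot.read_camera("top");pickle.dump((s,t),open('st2.pkl','wb'))
a=cv2.resize(t["pixels"][190:280,300:420],(400,300),interpolation=cv2.INTER_CUBIC)
b=cv2.resize(s["pixels"][115:190,270:370],(400,300),interpolation=cv2.INTER_CUBIC)
c=cv2.resize(s["pixels"][145:170,280:314],(400,300),interpolation=cv2.INTER_CUBIC)
save('w5.png',np.vstack([np.hstack([a,b]),np.hstack([c,c*0])]))
togo([((.4365,.1257,.20),-50)])
E
```

```text
time: 17.52
tool_pos: [0.4378, 0.0741, 0.2794]
tcp_rot: [-2.947, -1.084, 0.002]
wrist_force: [0.3, -1.0, 0.1]
width: 0.717
grip_force: 0.0
at [0.4383 0.0712 0.2802] yaw_y -49.8 q6 0.98
[0.436 0.126 0.2  ] units [ 0.68 -0.86  1.6 ] then spin 0.03
```

View pics/w5.png

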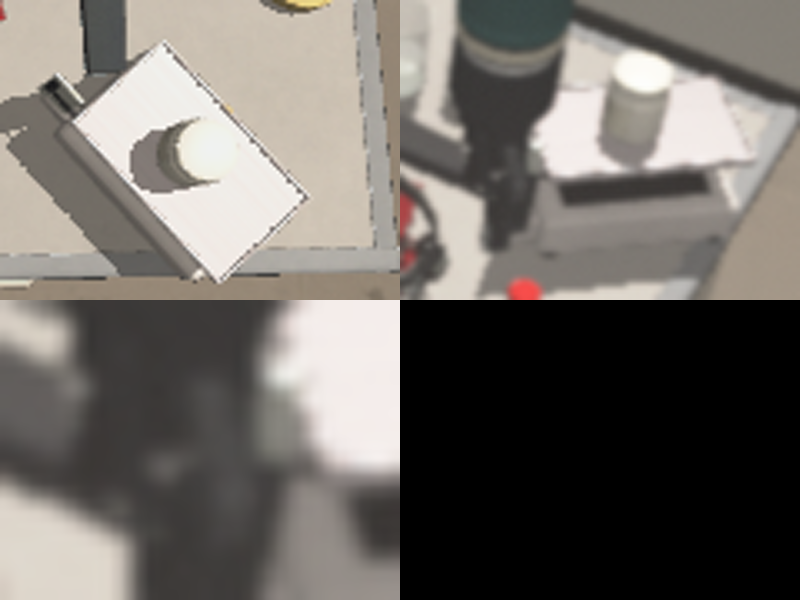

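The jar stands upright on the pan centre. Now I measure how far the pan has sunk from its edge shift in the scene camera.

```bash
cat > sink.py <<'E'
from h import *
import pickle,sys
s0,t0=pickle.load(open('st.pkl','rb'))
C=np.array([.4306,-.2607]);Y=np.array([.766,.643]);X=np.array([.643,-.766])
def edge(p,a,b,z):   # signed sub-pixel offset of bright->dark edge, along outward image normal
    g=cv2.GaussianBlur(cv2.cvtColor(p["pixels"],cv2.COLOR_RGB2GRAY),(3,3),0).astype(np.float32)
    return g
def prof(p,P,N):
    g=cv2.cvtColor(p["pixels"],cv2.COLOR_RGB2GRAY).astype(np.float32); k=np.arange(-9,9.01,.1)
    q=P[None]+k[:,None]*N[None]; return k,cv2.remap(g,q[:,0].astype(np.float32).reshape(1,-1)-.5,q[:,1].astype(np.float32).reshape(1,-1)-.5,cv2.INTER_LINEAR).ravel()
def edgepos(p,P,N,lim):
    k,v=prof(p,P,N);v=cv2.GaussianBlur(v.reshape(1,-1),(0,0),4).ravel();gr=np.gradient(v); gr[(k<lim[0])|(k>lim[1])]=0; i=gr.argmin(); return k[i],gr[i]
def run(name,p0,p1):
    for lab,pts,out in(('front(-x)',[(-.06,y) for y in np.linspace(-.09,.09,37)],-X),('left(+y)',[(x,.1) for x in np.linspace(-.05,.05,21)],Y),('right',[(x,-.1) for x in np.linspace(-.05,.05,21)],-Y),('back',[(.06,y) for y in np.linspace(-.09,.09,37)],X)):
        r=[]
        for x,y in pts:
            W=np.r_[C+x*X+y*Y,.139];P=proj(p0,W);N=proj(p0,W+np.r_[out*.01,0])-P;N/=np.linalg.norm(N)
            dn=(proj(p0,W-[0,0,.03])-P)@N/.03
            e0,g0=edgepos(p0,P,N,(-2.5,2.5))
            if g0>-1: continue
            z=np.arange(.0,.065,.0005)
            lo,hi=sorted((e0,e0+dn*.06)); e1,g1=edgepos(p1,P,N,(lo-1,hi+1))
            if g1<-1: r.append(1000*(e1-e0)/dn)
        if r: print(name,lab,'px/mm %.3f'%(dn/1000),'median sink mm',np.round(np.median(r),1),'iqr',np.round(np.percentile(r,[25,75]),1),len(r))
if __name__=='__main__':
    s1,t1=pickle.load(open(sys.argv[1],'rb'));run('scene',s0,s1);run('top',t0,t1)
E
python3 sink.py st2.pkl
```

```text
scene front(-x) px/mm 0.167 median sink mm 27.8 iqr [25.7 29.7] 37
scene left(+y) px/mm 0.046 median sink mm 49.1 iqr [14.1 77.8] 12
scene right px/mm -0.072 median sink mm 42.2 iqr [38.7 53.6] 15
scene back px/mm -0.171 median sink mm 25.4 iqr [-1.6 29.7] 28
top front(-x) px/mm 0.062 median sink mm 22.5 iqr [22.4 22.5] 37
top left(+y) px/mm 0.019 median sink mm 22.7 iqr [11.3 38. ] 21
top right px/mm -0.077 median sink mm 24.8 iqr [19.6 27.4] 21
top back px/mm -0.094 median sink mm 22.2 iqr [20.  23.2] 37
```

```bash
python3 -m creep '[[0.34,-0.43,0,0,0.75],[0.34,-0.43,0,0,0.75],[0,0,0.8,0,0.75],[0,0,0.8,0,0.75],[0,0,0.82,0,0.75],[0,0,0.82,0,0.75],[0,0,0.82,0,0.75],[0,0,0.74,0,0.75],[0,0,0,0,0.75],[0,0,0,0,0.5],[0,0,0,0,0.5],[0,0,0,0,0.5],[0,0,0,0,0.5]]' 50
```

```text
time: 19.25
tool_pos: [0.4379, 0.1261, 0.0415]
tcp_rot: [2.951, 1.076, 0.004]
wrist_force: [-0.8, -0.1, 3.7]
width: 0.586
grip_force: 52.2
```

Run:
```python
from h import *
Y=np.array([.766,.643,0]);C=np.array([.4306,-.2607,0])
p=bot.read_state()["tool_pos"];D=C-.067*Y
togo([(np.r_[p[:2],.28],None),((.41,-.12,.28),None),(D+[0,0,.28],-50),(D+[0,0,.16],None)])
```

```text
at [0.4379 0.1261 0.0415] yaw_y -49.9 q6 1.1
[0.438 0.126 0.28 ] units [ 0.01  0.01 -4.77] then spin 0
[ 0.41 -0.12  0.28] units [-3.59  3.41 -0.  ] then spin 0
[ 0.379 -0.304  0.28 ] units [-2.84  2.42 -0.  ] then spin 0.01
[ 0.379 -0.304  0.16 ] units [-0.01 -0.    2.4 ] then spin 0
```

```bash
python3 -m creep '[[0,0,-0.6,0,0.5],[0,0,-0.8,0,0.5],[0,0,-0.85,0,0.5],[0,0,-0.85,0,0.5],[0,0,-0.85,0,0.5],[0,0,-0.82,0,0.5],[-0.72,0.68,0,0,0.5],[-0.72,0.68,0,0,0.5],[-0.72,0.68,0,0,0.5],[-0.72,0.68,0,0,0.5],[-0.71,0.69,0,0,0.5],[-0.71,0.6,0,0,0.5],[-0.71,0.6,0,0,0.5],[-0.71,0.61,0,0,0.5],[-0.71,0.61,0,0,0.5],[0,0,0,0,0.5],[0,0,0.8,0,0.5],[0,0,0.8,0,0.5],[0,0,0.7,0,0.5],[0,0,0,0,0.5]]'
python3 - <<'E'
from h import *
f=[]
for i in range(4):
    t=bot.read_camera("top"); f.append(bot.read_state()["wrist_force"])
print(np.mean(f,0).round(2),bot.read_state()["tool_pos"])
w=bot.read_camera("wrist")
save('w6.png',w["pixels"])
E
```

```text
time: 21.75
tool_pos: [0.3761, -0.3011, 0.1606]
tcp_rot: [-2.945, -1.074, 0.005]
wrist_force: [-0.3, -0.3, -2.2]
width: 0.584
grip_force: 52.5
[ 0.29  0.3  -0.67] [ 0.37955303 -0.30479575  0.16599088]
```

View pics/w6.png

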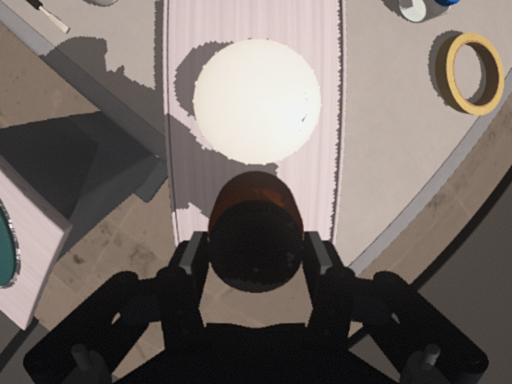

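The amber jar hangs over the near end of the pan at (255,240), in line with the sample jar at (257,100). It's clear, so I lower and release.

```bash
python3 -m creep '[[0,0,0.2,0,0.5],[0,0,0.1,0,0.5],[0,0,0.1,0,0.5],[0,0,0.06,0,0.5],[0,0,0,0,0.59],[0,0,0,0,0.62],[0,0,0,0,0.68],[0,0,0,0,0.75],[0,0,-0.5,0,0.75],[0,0,-0.8,0,0.75],[0,0,-0.8,0,0.75],[0,0,-0.5,0,0.75],[0.75,-0.6,0,0,0.75],[0.75,-0.6,0,0,0.75],[0.75,-0.6,0,0,0.75],[0.75,-0.6,0,0,0.75],[0.7,-0.7,0,0,0.75],[0.7,-0.7,0,0,0.75],[0.7,-0.7,0,0,0.75],[0.7,-0.7,0,0,0.75]]'
python3 - <<'E'
from h import *
import pickle
s=bot.read_camera("scene");t=bot.read_camera("top");pickle.dump((s,t),open('st3.pkl','wb'))
b=cv2.resize(s["pixels"][120:180,285:365],(400,300),interpolation=cv2.INTER_CUBIC)
c=cv2.resize(s["pixels"][135:180,285:345],(400,300),interpolation=cv2.INTER_CUBIC)
save('w7.png',np.hstack([b,c]))
E
python3 sink.py st3.pkl
```

```text
time: 24.5
tool_pos: [0.4328, 0.0831, 0.271]
tcp_rot: [2.951, 1.076, 0.001]
wrist_force: [0.5, 0.5, 0.2]
width: 0.745
grip_force: 0.0
scene front(-x) px/mm 0.167 median sink mm 40.7 iqr [36.5 43.5] 37
scene left(+y) px/mm 0.046 median sink mm 19.8 iqr [-20.   48.3] 9
scene right px/mm -0.072 median sink mm -13.1 iqr [-13.1 -13.1] 1
scene back px/mm -0.171 median sink mm 5.1 iqr [ 0.3 33.1] 23
top front(-x) px/mm 0.062 median sink mm 32.1 iqr [30.4 33.7] 37
top left(+y) px/mm 0.019 median sink mm 38.0 iqr [21.1 39.7] 20
top right px/mm -0.077 median sink mm 11.7 iqr [ 0.  33.9] 17
top back px/mm -0.094 median sink mm 30.6 iqr [29.5 31.7] 37
```

View pics/w7.png

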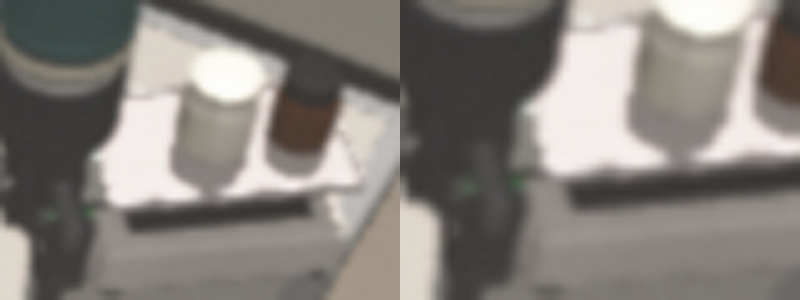

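The pan holds the sample and one amber jar, both upright. The top-camera edges give about 22.5 mm for the sample alone and about 32 mm now. The second amber jar brings it to about 42 mm, in the band.

Run:
```python
from h import *
Y=np.array([.766,.643,0]);C=np.array([.4306,-.2607,0]);B=np.array([.4188,.2154,0]);D=C+.066*Y
togo([(B+[0,0,.27],-50),(B+[0,0,.041],None),(B+[0,0,.28],None),((.43,-.05,.28),None),(D+[0,0,.28],None),(D+[0,0,.155],None)])
```

```text
at [0.4328 0.0854 0.2709] yaw_y -49.6 q6 1.0
[0.419 0.215 0.27 ] units [ 1.47 -2.16  0.02] then spin 0.06
[0.419 0.215 0.041] units [-0.01  0.01  4.58] then spin 0
[0.419 0.215 0.28 ] units [ 0.01 -0.01 -4.78] then spin 0
[ 0.43 -0.05  0.28] units [-3.24  4.21 -0.01] then spin 0
[ 0.481 -0.218  0.28 ] units [-1.38  3.24 -0.01] then spin 0
[ 0.481 -0.218  0.155] units [-0.   0.   2.5] then spin 0
```

```bash
python3 -m creep '[[0.49,-0.72,0,0,0.75],[0.49,-0.72,0,0,0.75],[0.49,-0.72,0,0.06,0.75],[0,0,0.8,0,0.75],[0,0,0.8,0,0.75],[0,0,0.8,0,0.75],[0,0,0.8,0,0.75],[0,0,0.8,0,0.75],[0,0,0.58,0,0.75],[0,0,0,0,0.75],[0,0,0,0,0.5],[0,0,0,0,0.5],[0,0,0,0,0.5],[0,0,0,0,0.5]]' 50
python3 - <<'E'
from h import *
Y=np.array([.766,.643,0]);C=np.array([.4306,-.2607,0]);D=C+.066*Y
p=bot.read_state()["tool_pos"]
togo([(np.r_[p[:2],.28],None),((.43,-.05,.28),None),(D+[0,0,.28],-50),(D+[0,0,.155],None)])
E
```

```text
time: 26.35
tool_pos: [0.4207, 0.2118, 0.0427]
tcp_rot: [-2.955, -1.067, -0.004]
wrist_force: [-0.3, 0.0, 1.9]
width: 0.591
grip_force: 52.0
at [0.4207 0.2118 0.0427] yaw_y -50.3 q6 1.29
[0.421 0.212 0.28 ] units [ 0.01  0.   -4.75] then spin 0
[ 0.43 -0.05  0.28] units [-3.2   4.15 -0.  ] then spin 0
[ 0.481 -0.218  0.28 ] units [-1.36  3.24 -0.  ] then spin -0.05
[ 0.481 -0.218  0.155] units [-0.01 -0.    2.5 ] then spin 0
```

```bash
python3 -m creep '[[0,0,-0.6,0,0.5],[0,0,-0.8,0,0.5],[0,0,-0.85,0,0.5],[0,0,-0.85,0,0.5],[0,0,-0.85,0,0.5],[0,0,-0.8,0,0.5],[-0.64,0.83,0,0,0.5],[-0.64,0.83,0,0,0.5],[-0.64,0.83,0,0,0.5],[-0.64,0.83,0,0,0.5],[-0.64,0.83,0,0,0.5],[-0.34,0.81,0,0,0.5],[-0.34,0.81,0,0,0.5],[-0.34,0.81,0,0,0.5],[-0.34,0.81,0,0,0.5],[0,0,0,0,0.5],[0,0,0.8,0,0.5],[0,0,0.8,0,0.5],[0,0,0.8,0,0.5],[0,0,0,0,0.5]]'
python3 - <<'E'
from h import *
Y=np.array([.766,.643,0]);C=np.array([.4306,-.2607,0]);D=C+.066*Y
w=bot.read_camera("wrist"); togo([(D+[0,0,.14],-50)]);print(bot.read_state()["wrist_force"])
# sample jar gap: lateral check from the wrist picture
for k in('sample_jar','ballast_1'):
    for d in bot.look_for(k,w): print(k,[round(float(x)) for x in d["bbox"]],round(d["score"],2))
E
```

```text
time: 28.85
tool_pos: [0.477, -0.216, 0.1555]
tcp_rot: [-2.948, -1.065, 0.009]
wrist_force: [0.1, 0.0, -2.1]
width: 0.587
grip_force: 52.5
at [ 0.4789 -0.2171  0.1582] yaw_y -50.3 q6 0.4
[ 0.481 -0.218  0.14 ] units [0.02 0.05 0.36] then spin -0.05
[ 0.73053501 -0.5087366  -0.72238069]
sample_jar [219, 266, 313, 328] 0.67
ballast_1 [206, 166, 305, 285] 0.85
```

```bash
python3 -m creep '[[0.03,0.03,0.2,0,0.5],[0,0,0.1,0,0.5],[0,0,0.1,0,0.5],[0,0,0.02,0,0.5],[0,0,0,0,0.59],[0,0,0,0,0.62],[0,0,0,0,0.68],[0,0,0,0,0.75],[0,0,-0.5,0,0.75],[0,0,-0.8,0,0.75],[0,0,-0.8,0,0.75],[0,0,-0.7,0,0.75],[0.5,-0.8,0,0,0.75],[0.5,-0.8,0,0,0.75],[0.5,-0.8,0,0,0.75],[0.5,-0.8,0,0,0.75],[0.4,-0.8,0,0,0.75],[0.4,-0.8,0,0,0.75],[0.4,-0.8,0,0,0.75],[0.4,-0.8,0,0,0.75]]'
python3 - <<'E'
from h import *
import pickle
s=bot.read_camera("scene");t=bot.read_camera("top");pickle.dump((s,t),open('st4.pkl','wb'))
for n,p in(('s',s),('t',t)):
  for k in('sample_jar','ballast_1','pan'):
    print(n,k,[([round(float(x)) for x in d["bbox"]],round(d["score"],2)) for d in bot.look_for(k,p)])
Y=np.array([.766,.643,0]);C=np.array([.4306,-.2607,0])
print('expected top px',[proj(t,C+k*.066*Y+[0,0,.093+.068]).round() for k in(-1,0,1)])
print('expected scene px',[proj(s,C+k*.066*Y+[0,0,.093+.035]).round() for k in(-1,0,1)])
E
python3 sink.py st4.pkl
```

```text
time: 31.5
tool_pos: [0.416, 0.1438, 0.2785]
tcp_rot: [2.955, 1.066, 0.001]
wrist_force: [0.3, 0.2, -0.1]
width: 0.752
grip_force: 0.0
s sample_jar [([318, 137, 334, 153], 0.74), ([339, 133, 356, 153], 0.17)]
s ballast_1 [([199, 327, 217, 349], 0.82), ([339, 133, 353, 152], 0.67), ([304, 136, 321, 154], 0.57), ([165, 308, 186, 332], 0.57)]
s pan [([306, 149, 357, 165], 0.63)]
t sample_jar [([349, 227, 370, 244], 0.65)]
t ballast_1 [([362, 244, 385, 263], 0.88), ([95, 241, 116, 259], 0.76), ([333, 213, 354, 232], 0.64), ([100, 214, 112, 222], 0.46)]
t pan [([318, 201, 394, 273], 0.7)]
expected top px [array([376., 254.]), array([361., 237.]), array([346., 221.])]
expected scene px [array([347., 142.]), array([330., 143.]), array([313., 145.])]
scene front(-x) px/mm 0.167 median sink mm 47.9 iqr [45.8 50. ] 37
scene left(+y) px/mm 0.046 median sink mm 3.9 iqr [-4.1 11.7] 9
scene right px/mm -0.072 median sink mm -13.1 iqr [-13.1 -13.1] 1
scene back px/mm -0.171 median sink mm 0.0 iqr [-6.2  7.9] 19
top front(-x) px/mm 0.062 median sink mm 41.8 iqr [38.6 43.4] 37
top left(+y) px/mm 0.019 median sink mm 38.8 iqr [22.4 50.2] 16
top right px/mm -0.077 median sink mm 40.4 iqr [10.1 44.6] 16
top back px/mm -0.094 median sink mm 39.4 iqr [37.3 42.5] 37
```

Run:
```python
from h import *
import pickle
for f in('st.pkl','st3.pkl','st4.pkl'):
    s,t=pickle.load(open(f,'rb'))
    print(f)
    for v in range(146,172): print(v,' '.join('%3d,%3d,%3d'%tuple(s["pixels"][v,u]) for u in range(297,310)))
s=bot.read_camera("scene")
Y=np.array([.766,.643,0]);X=np.array([.643,-.766,0]);C=np.array([.4306,-.2607,0])
for z in(.145,.055): print(z,[proj(s,C+(.125+k)*Y+[0,0,z]).round(1) for k in(-.018,.018)])
```

```text
st.pkl
146 221,214,203 222,215,204 222,215,204 222,215,205 222,215,204 222,215,204 216,207,197 200,191,183 211,200,195 237,230,227 244,238,235 245,239,236 245,239,236
147 222,215,204 222,215,205 222,215,205 223,218,207 224,219,208 224,218,208 222,215,206 208,199,191 201,190,184 225,216,212 241,233,230 244,237,234 244,238,235
148 221,214,204 220,213,203 222,214,205 228,222,214 233,227,220 233,227,221 232,226,220 224,218,209 203,193,186 213,202,197 237,230,226 244,237,234 245,238,235
149 220,212,202 215,206,196 219,210,201 235,229,222 243,238,233 245,240,235 244,239,234 240,235,229 223,216,208 213,203,197 236,229,226 244,237,234 245,238,235
150 217,210,198 207,199,189 211,203,194 233,228,223 245,241,236 247,244,240 247,245,241 245,242,237 226,221,214 197,188,182 224,215,211 241,234,231 245,238,235
151 206,200,189 194,188,177 199,193,183 221,218,209 233,230,225 237,236,231 239,238,234 236,235,229 211,207,197 167,160,154 204,193,189 237,230,227 244,237,234
152 176,171,162 163,159,150 162,159,150 169,166,158 174,171,164 178,176,169 179,179,170 177,176,168 158,155,147 142,136,131 193,184,1
[... 10808 characters left out ...]
33,127 138,134,128 139,135,129 138,132,126 134,128,123 138,131,126 144,138,133 147,140,135 148,141,135 147,141,135
169  84, 82, 79 115,112,107 135,132,126 141,137,130 142,137,130 143,138,132 141,135,129 136,130,125 135,130,124 143,137,131 148,141,135 150,143,137 151,144,138
170  88, 85, 83 119,115,110 139,134,128 145,139,133 146,139,134 146,139,134 144,137,132 136,130,126 132,127,122 143,136,132 149,142,137 153,146,141 153,147,141
171  97, 93, 90 123,118,114 136,131,125 138,132,127 139,133,128 139,132,127 136,130,125 129,123,119 130,124,120 141,135,129 148,142,136 150,144,138 150,143,137
0.145 [array([303.5, 142.3]), array([294.2, 143.1])]
0.055 [array([300.7, 159. ]), array([291.8, 159.8])]
```

```bash
cat > m2.py <<'E'
exec(open('m.py').read().split("best=None")[0])
p,_t=None,bot.read_camera("top")
yn=blob(_t,(22,110,120),(35,255,255),(150,185,200,225));print('new yellow',bb(yn))
fn=mom(feats(_t,yn))
def res2(q): return np.r_[res(q),mom(silmask(_t,q[:3],q[3],0.0))-fn]
r=least_squares(res2,np.r_[g0,1.16,.95,.65],diff_step=1e-3,x_scale=[.01,.01,.01,.1,.1,.1],loss='soft_l1')
print(r.cost,r.x.round(4),res2(r.x).round(2))
E
python3 m2.py
```

```text
yellow s (np.int64(209), np.int64(233), np.int64(233), np.int64(240), 131) t (np.int64(162), np.int64(198), np.int64(186), np.int64(216), 111)
red t 151.91666666666666 201.16666666666666 12
red s 201.5 251.5 7
tri [0.53780883 0.30789415 0.13091936] 0.0011211721554853808
new yellow (np.int64(161), np.int64(200), np.int64(187), np.int64(214), 128)
3.35546797449923 [0.5374 0.3085 0.1293 1.1862 1.0095 0.6839] [-0.23  0.11  0.75  0.34 -0.04 -0.55  0.28  2.04  1.03  0.54  0.31 -0.11
  0.28  0.03  0.2   0.14  0.41  0.42  1.27 -0.11 -0.4 ]
```

```bash
sed -i 's/^G=.*/G=np.array([.5374,.3085,.1293]);PSI=1.186/' h.py
python3 - <<'E'
from h import *
def wy(a):
    n,u,e=dialframe(PSI);a=np.radians(a);w=e*np.cos(a)-u*np.sin(a);return np.degrees(np.arctan2(w[1],w[0]))
E0=push(45,.038,.020,-.014)
print('yaw45',wy(45),'yaw6',wy(6),E0)
togo([((.45,.15,.25),wy(45)),(E0+[-.02,-.04,.075],None),(E0+[0,0,.075],None),(E0,None)])
E
```

```text
yaw45 -160.60438885340986 yaw6 163.25474503684802 [0.53560442 0.27015868 0.09604594]
at [0.4168 0.1415 0.2782] yaw_y -50.4 q6 1.15
[0.45 0.15 0.25] units [0.62 0.29 0.56] then spin -12.18
[0.516 0.23  0.171] units [1.08 1.77 1.58] then spin 0
[0.536 0.27  0.171] units [ 0.62  0.64 -0.  ] then spin 0
[0.536 0.27  0.096] units [0.  0.  1.5] then spin 0
```

```bash
python3 -m creep '[[0.62,0.29,0.56,0,0.8],[0,0,0,-1,0.8],[0,0,0,-1,0.8],[0,0,0,-1,0.8],[0,0,0,-1,0.8],[0,0,0,-1,0.8],[0,0,0,-1,0.8],[0,0,0,-1,0.8],[0,0,0,-1,0.8],[0,0,0,-1,0.8],[0,0,0,-1,0.8],[0,0,0,-1,0.8],[0,0,0,-1,0.8],[0,0,0,-0.18,0.8],[0.36,0.59,0.53,0,0.8],[0.36,0.59,0.53,0,0.8],[0.36,0.59,0.52,0,0.8],[0,0,0,0,0.8]]'
python3 - <<'E'
from h import *
import pickle
E0=push(45,.038,.020,-.014);togo([(E0+[0,0,.075],19.4),(E0,None)])
s=bot.read_camera("scene");w=bot.read_camera("wrist");t=bot.read_camera("top");pickle.dump((s,t),open('st5.pkl','wb'))
for v in range(150,170): print(v,' '.join('%3d,%3d,%3d'%tuple(s["pixels"][v,u]) for u in range(297,306)))
n,u,e=dialframe(PSI);d=ddir(PSI,0)
print('pred bar ends wrist',fproj(w,G+.012*n-.042*d),fproj(w,G+.012*n+.042*d))
m=blob(w,(22,110,90),(35,255,255));v,uu=np.nonzero(m);P=np.stack([uu,v],1);print(len(P),P[v.argmax()],P[v.argmin()],P.mean(0),fproj(w,G+.012*n))
print('pred tab',fproj(w,G-.034*n+.063*ddir(PSI,.684)));m=blob(w,(0,150,110),(8,255,255))|blob(w,(172,150,110),(180,255,255));nn,l,st,c=cv2.connectedComponentsWithStats(m);print([(c[i].round(),st[i][4]) for i in range(1,nn) if st[i][4]>15])
E
python3 sink.py st5.pkl | grep -E 'front|back'
```

```text
time: 34.25
tool_pos: [0.5145, 0.2318, 0.1681]
tcp_rot: [-1.813, -2.562, 0.007]
wrist_force: [-0.7, 0.6, -0.2]
width: 0.803
grip_force: 0.0
at [0.5145 0.2318 0.1681] yaw_y 19.4 q6 0.04
[0.536 0.27  0.171] units [ 0.58  0.65 -0.06] then spin 0.01
[0.536 0.27  0.096] units [0.   0.01 1.5 ] then spin 0
150 218,211,200 207,200,189 208,201,192 226,221,213 228,223,218 216,210,205 204,200,194 183,180,172 152,146,136
151 206,201,190 193,188,178 191,187,177 203,199,191 211,209,203 215,214,208 220,220,215 222,222,215 192,188,177
152 174,170,161 162,159,150 157,155,146 158,157,148 160,159,152 164,164,157 172,171,164 174,173,165 153,150,140
153 148,146,138 139,138,130 138,137,129 140,139,131 139,138,130 139,138,130 141,139,131 140,138,130 130,126,118
154 133,131,124 130,128,120 133,131,123 138,136,127 139,137,129 139,138,130 139,137,129 138,136,129 134,129,124
155 119,117,111 122,121,114 134,132,125 139,137,129 139,138,130 140,138,129 139,138,130 139,136,129 137,132,127
156 110,109,103 118,116,110 134,133,124 138,137,128 139,138,129 139,138,130 139,137,129 137,134,127 134,129,125
157 106,105, 99
[... 1267 characters left out ...]
1 141,138,131 143,139,132 143,136,131 138,132,127 142,136,131
169 142,139,132 143,139,133 145,141,134 146,142,135 146,141,135 147,142,136 147,140,135 141,135,129 140,134,128
pred bar ends wrist [328.47174807 183.52595072] [328.74789766  56.3429275 ]
1485 [336 179] [330  48] [335.92929293 107.59326599] [329.71064126 126.21121877]
pred tab [394.25361225  35.91394707]
[(array([396.,  32.]), np.int32(202)), (array([129., 361.]), np.int32(194))]
scene front(-x) px/mm 0.167 median sink mm 47.9 iqr [45.8 50. ] 36
scene back px/mm -0.171 median sink mm 16.8 iqr [ 7.5 24.9] 19
top front(-x) px/mm 0.062 median sink mm 41.9 iqr [40.1 43.4] 37
top back px/mm -0.094 median sink mm 39.4 iqr [37.3 42.5] 37
```

The pan pointer now overlaps the green band (pixels v 162–163 in the scene view), and the top-camera edges give about 41 mm. Straddle the handle and open it.

```bash
python3 -m creep '[[0.29,0.38,0,0,0.8],[0.29,0.39,0,0,0.8],[0,0,0,0,0.8],[0,0,0.75,0,0.8],[0,0,0.7,0,0.8],[0,0,0,0,0.8]]'
python3 - <<'E'
from h import *
def wy(a):
    n,u,e=dialframe(PSI);a=np.radians(a);w=e*np.cos(a)-u*np.sin(a);return np.degrees(np.arctan2(w[1],w[0]))
A=np.linspace(45,8,7)
togo([(push(a,.038,.028,-.014),wy(a)) for a in A])
w=bot.read_camera("wrist");m=blob(w,(22,110,90),(35,255,255));v,uu=np.nonzero(m);P=np.stack([uu,v],1);print(len(P),P[v.argmax()],P[v.argmin()])
E
```

```text
time: 35.15
tool_pos: [0.5386, 0.2694, 0.0963]
tcp_rot: [-1.813, -2.562, 0.009]
wrist_force: [0.6, -0.0, 0.8]
width: 0.799
grip_force: 0.0
at [0.5386 0.2694 0.0963] yaw_y 19.4 q6 0.08
[0.528 0.268 0.093] units [ 0.03 -0.2   0.06] then spin 0.01
[0.524 0.269 0.093] units [ 0.06 -0.08  0.01] then spin 1.05
[0.519 0.271 0.093] units [ 0.06 -0.08 -0.  ] then spin 1.03
[0.514 0.273 0.093] units [ 0.06 -0.08 -0.01] then spin 1.0
[0.51  0.276 0.094] units [ 0.06 -0.08 -0.01] then spin 0.98
[0.506 0.279 0.095] units [ 0.06 -0.08 -0.02] then spin 0.97
[0.503 0.283 0.096] units [ 0.06 -0.08 -0.02] then spin 0.96
6227 [291 282] [280  86]
```

```bash
python3 -m creep '[[0.03,-0.2,0.04,0,0.8],[0.06,-0.08,0.01,1,0.8],[0.06,-0.08,0,1,0.8],[0.06,-0.08,-0.01,1,0.8],[0.06,-0.08,-0.01,1,0.8],[0,0,0,0,0.8]]'
cat > ang.py <<'E'
from h import *
from scipy.optimize import minimize_scalar
w=bot.read_camera("wrist");n,U,e=dialframe(PSI)
m=blob(w,(22,110,70),(35,255,255));nn,l,st,c=cv2.connectedComponentsWithStats(m);i=1+st[1:,4].argmax();m=(l==i)
def hull(th):
    d=ddir(PSI,th);ww=np.cross(n,d);P=np.array([fproj(w,G+d*.042*a+ww*.006*b+n*.012*k) for a in(-1,1) for b in(-1,1) for k in(-1,1)],np.float32)
    M=np.zeros((384,512),np.uint8);cv2.fillConvexPoly(M,np.int32(cv2.convexHull(P)).reshape(-1,2),1);return M>0
T=np.arange(0,1.2,.01);iou=[(m&hull(t)).sum()/(m|hull(t)).sum() for t in T];print('theta by IoU',T[np.argmax(iou)],max(iou))
m2=blob(w,(0,150,90),(8,255,255),(150,0,512,200))|blob(w,(172,150,90),(180,255,255),(150,0,512,200));nn,l,st,c=cv2.connectedComponentsWithStats(m2)
if nn>1:
    i=1+st[1:,4].argmax();q=[np.linalg.norm(fproj(w,G-.036*n+.063*ddir(PSI,t))-c[i]) for t in T];print('tab',T[np.argmin(q)],min(q),c[i],st[i][4])
    # pointer predicted and dark-pixel search along the 47 mm arc
g=cv2.cvtColor(w["pixels"],cv2.COLOR_RGB2GRAY)
for rr in(.046,.049): 
    pv=[int(g[tuple(np.int32(fproj(w,G-.034*n+rr*ddir(PSI,t)))[::-1].clip(0,383))]) for t in np.arange(0,1.2,.04)];print(rr,pv)
s=bot.read_state();print(s["tool_pos"],s["wrist_force"].round(1))
E
python3 ang.py
```

```text
time: 35.95
tool_pos: [0.5156, 0.2789, 0.0997]
tcp_rot: [2.284, 2.154, 0.007]
wrist_force: [2.4, -1.0, 0.4]
width: 0.8
grip_force: 1.6
theta by IoU 0.4 0.5807733455601406
tab 0.68 8.137355322607608 [352.74484945  31.87163233] 631
0.046 [81, 85, 82, 85, 85, 83, 80, 82, 34, 37, 36, 88, 194, 195, 197, 196, 197, 196, 196, 196, 194, 195, 197, 195, 196, 192, 192, 194, 190, 193]
0.049 [81, 84, 82, 181, 185, 186, 117, 87, 32, 35, 37, 189, 194, 195, 195, 196, 196, 198, 199, 198, 196, 198, 196, 196, 196, 195, 194, 193, 192, 192]
[0.51550605 0.27882941 0.09961893] [ 3.  -1.4  1.4]
```

```bash
python3 -m creep '[[0.06,-0.08,0.02,1,0.8],[0.06,-0.08,0.02,0.95,0.8],[0,0,0,0,0.8]]'; sed -i 's/np.arange(0,1.2,.04)\]/np.arange(.3,.9,.02)]/' ang.py; python3 ang.py
```

```text
time: 36.38
tool_pos: [0.5077, 0.2856, 0.097]
tcp_rot: [2.483, 1.924, 0.004]
wrist_force: [2.2, -0.6, 1.7]
width: 0.804
grip_force: 1.4
theta by IoU 0.59 0.6719749751173041
tab 0.68 8.945939272702402 [325.9772404   25.12944523] 703
0.046 [90, 84, 90, 84, 90, 84, 92, 87, 88, 89, 91, 83, 38, 39, 40, 42, 42, 37, 146, 200, 196, 198, 195, 195, 196, 196, 196, 196, 195, 196, 195]
0.049 [191, 190, 190, 192, 192, 192, 196, 102, 88, 89, 90, 73, 34, 37, 41, 41, 40, 38, 189, 199, 197, 197, 197, 196, 197, 197, 197, 195, 194, 196, 197]
[0.50761578 0.28563063 0.09667011] [2.6 0.2 2.3]
```

```bash
python3 -m creep '[[0.05,-0.07,0.01,0.8,0.8],[0,0,0,0,0.8]]'
cat >> ang.py <<'E'
for rr in(.058,.062,.066):
    print('tab red arc',rr,[round(t,2) for t in np.arange(.4,1,.01) if m2[tuple(np.int32(fproj(w,G-.036*n+rr*ddir(PSI,t)))[::-1].clip(0,383))]][::3])
E
python3 ang.py
```

```text
time: 36.67
tool_pos: [0.5043, 0.2888, 0.0954]
tcp_rot: [2.558, 1.823, 0.002]
wrist_force: [2.3, 0.2, 1.7]
width: 0.798
grip_force: 1.4
theta by IoU 0.68 0.6924476797088263
tab 0.68 9.244717937534896 [315.59090909  23.48128342] 748
0.046 [196, 197, 198, 123, 89, 91, 87, 182, 198, 199, 199, 153, 90, 91, 92, 93, 56, 37, 43, 40, 42, 41, 35, 145, 202, 197, 198, 198, 197, 199, 198]
0.049 [193, 191, 194, 194, 194, 197, 195, 196, 196, 197, 197, 192, 187, 88, 92, 93, 89, 35, 45, 43, 42, 43, 39, 188, 201, 198, 198, 198, 197, 199, 197]
[0.5042405  0.28878421 0.095254  ] [2.6 0.4 3. ]
tab red arc 0.058 [np.float64(0.65), np.float64(0.68)]
tab red arc 0.062 [np.float64(0.63), np.float64(0.66), np.float64(0.69), np.float64(0.72)]
tab red arc 0.066 [np.float64(0.63), np.float64(0.66), np.float64(0.69), np.float64(0.72)]
```

The pointer is at 0.69 and the tab at 0.68, so they're aligned. Back the finger off and retreat.

```bash
python3 -m creep '[[0,0.2,0,0,0.8],[0,0,0,0,0.8],[0,0,-0.8,0,0.8],[0,0,-0.7,0,0.8],[0,0,0,0,0.8]]'; python3 ang.py
python3 - <<'E'
from h import *
p=bot.read_state()["tool_pos"];togo([(p+[-.04,-.09,.02],None),((.43,.08,.28),None)])
E
```

```text
time: 37.35
tool_pos: [0.5152, 0.2864, 0.1731]
tcp_rot: [2.56, 1.82, 0.009]
wrist_force: [0.6, 0.1, 0.1]
width: 0.8
grip_force: 0.0
theta by IoU 0.7000000000000001 0.37914502596883737
tab 0.67 5.9609497914644045 [272.19850187  54.58801498] 267
0.046 [183, 187, 188, 187, 174, 140, 113, 103, 153, 182, 187, 190, 184, 95, 85, 86, 71, 45, 40, 40, 40, 39, 57, 127, 184, 189, 189, 186, 188, 187, 188]
0.049 [184, 185, 186, 184, 186, 183, 186, 186, 188, 184, 185, 186, 182, 161, 105, 91, 65, 42, 40, 37, 42, 36, 65, 134, 190, 189, 190, 188, 188, 188, 187]
[0.51390903 0.28574298 0.1709716 ] [-1.2 -0.9 -1. ]
tab red arc 0.058 [np.float64(0.64), np.float64(0.67), np.float64(0.7), np.float64(0.73)]
tab red arc 0.062 [np.float64(0.63), np.float64(0.66), np.float64(0.69), np.float64(0.72)]
tab red arc 0.066 [np.float64(0.64), np.float64(0.67), np.float64(0.7)]
at [0.5139 0.2857 0.171 ] yaw_y -19.2 q6 0.8
[0.474 0.196 0.191] units [-1.96 -0.16 -0.4 ] then spin 0
[0.43 0.08 0.28] units [-2.47 -0.07 -1.78] then spin 0
```

```bash
python3 -m creep '[[-0.98,-0.08,-0.2,0,0.8],[-0.98,-0.08,-0.2,0,0.8],[-0.82,-0.02,-0.6,0,0.8],[-0.82,-0.02,-0.6,0,0.8],[-0.82,-0.02,-0.6,0,0.8],[0,0,0,0,0.8],[0,0,0,0,0.8]]'
python3 - <<'E'
from h import *
import pickle
s=bot.read_camera("scene");t=bot.read_camera("top");pickle.dump((s,t),open('st6.pkl','wb'))
for k in('sample_jar','ballast_1','red_bottle'):
    print(k,[([round(float(x)) for x in d["bbox"]],round(d["score"],2)) for d in bot.look_for(k,t)])
E
python3 sink.py st6.pkl | grep -E 'top (front|back)'; python3 -c "
from workcell import bot
print(bot.finish_job())"
```

```text
time: 38.28
tool_pos: [0.4296, 0.0804, 0.2781]
tcp_rot: [-2.56, -1.818, 0.003]
wrist_force: [-0.3, 0.3, -1.4]
width: 0.801
grip_force: 0.0
sample_jar [([347, 224, 370, 245], 0.64)]
ballast_1 [([360, 241, 384, 262], 0.84), ([334, 213, 356, 231], 0.56), ([94, 243, 117, 255], 0.54), ([155, 202, 188, 214], 0.54), ([96, 210, 112, 224], 0.44), ([346, 226, 370, 245], 0.25)]
red_bottle [([321, 201, 388, 275], 0.51), ([355, 169, 372, 186], 0.43)]
top front(-x) px/mm 0.062 median sink mm 41.8 iqr [38.6 43.4] 37
top back px/mm -0.094 median sink mm 39.4 iqr [37.9 42.5] 37
the job is handed in; nothing more can be done
None
```

I handed the job in at about 38 s; no pass/fail verdict came back. I shut the valve, stood the sample jar and both amber jars on the pan (sunk about 41 mm by the top camera, in the band), and set the handle pointer at the red tab (0.69 vs 0.68 rad). One scene-camera edge reading gave 48 mm, which I treated as an outlier.

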